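# Level the loaded tilting stand

## Task

Two tilting stands are on the workbench and both plates lean over. Turn the knob of the stand that carries the flanged bearing housing until its plate sits level for drilling, then let go of the knob. Work it by the knob, not by pushing on the plate, and leave the empty stand set as it is.

Things in the scene. Friction and masses are not known exactly. Their poses are not given: they have to be found in the camera images.
- work_grip (a point): Black bar knob on the grey housing at one end of the fixed stand that carries the bearing housing. Bar 46 mm long, 14 thick, its top 121 mm above the bench, on a steel foot 44 mm across (foot top at 89 mm). Point on the vertical knob axis, 112 mm above the bench, 9 mm below the bar's top; x along the bar, y across its thickness (pinch along y), z up. Plate edge 74 mm away, stand base 300 x 110 mm.
- work_knob (a joint): That knob's angle, rad, growing clockwise seen from above; stops at -1.35 and 1.35. Plate tilt = 0.25 x this angle. At 0 the plate is level and the knob's bar lies along the stand's long axis. It starts between 0.6 and 1.1, so turn it anticlockwise. Stiff (about 0.09 N m), stays where it is left.
- work_plate: Loaded steel plate, 170 x 120 x 10 mm, with a round dark flanged bearing housing bolted on (flange 88 mm across, 47 mm tall). Tilts about the stand's long axis. Origin on that axis below the plate's middle, 62 mm above the bench, 159 mm from the knob's axis; x along the stand away from the knob, z the plate's normal, up when level; top face at z = 23 mm. Positive knob angle raises the +y side.
- spare_edge (a point): On the empty stand, which must stay set as it is (same make, size and knob, but its plate is bare): middle of the plate's long +y edge, on the top face, 60 mm from the tilt axis. x along that stand away from its knob, z the plate's normal.

How it is judged:
By the outcome, as a careful person would: the job done as asked, in the order asked, and still so for the second after the job is handed in, with the robot touching nothing.
It also fails if it takes over 32 s, if anything falls off the work surface, if the arm or the gripper's body presses on something with over 40 N, if the wrist force passes 120 N, or if a joint passes its speed limit or range.

## Robot

A 6-joint arm with a two-finger parallel gripper is mounted at the origin on the work surface. World frame = base frame: x ahead of the robot, y to its left, z up, the work surface at z = 0. Lengths are in mm, angles in rad, forces in N, time in s.
With the tool pointing down it reaches from about 375 to 975 mm from the base axis. Payload 3.8 kg.
Tool frame: the origin (TCP) lies at the very end of the fingers, on their centre line; the grasp point (between the pads) lies 19 mm behind it (robot.tcp_to_grasp is the distance from the TCP to the grasp point, in mm); y points along the fingers, z is the direction in which the jaws open and shut, and the axes are right-handed (so a half turn about y gives the same grasp; the last joint's range is limited). The gripper opens to 85 mm and grips with 20 to 120 N. Pads are 22 mm wide; open, the fingers measure 114 mm over their backs; the gripper's body (76 mm by 85 mm) begins 54 mm behind the grasp point. The pads swing forward as they close: fully open they stand 13 mm farther back than shut.
Start: joints at [-0.037, 0.264, 1.604, -0, 1.274, -0.037], TCP at [674.995, -0.002, 231.28] pointing down, gripper open.
Joint ranges: [-2.63, 2.63], [-0.94, 2.18], [0.31, 2.57], [-1.31, 4.45], [0, 2.66], [-2.55, 2.55]. Speed limits (rad/s): [2.57, 2.57, 3.14, 3.14, 3.14, 3.14].

## Interface

Orientations are given as [roll, pitch, yaw] about the fixed x, y, z axes, in that order (R = Rz(yaw) Ry(pitch) Rx(roll)).
In Python, from station import robot gives the robot as it stands. The module is installed in compiled form; this text tells all that it offers.
- The arm moves only by the tool play_rows, never from a script. Its argument "series" is a list of rows, each a list of 2 entries, a list of its own where there are three numbers: the shift along the tool's x, y, z in cm, then the turn about the tool's y in degrees. A call has 1 to 5 rows; each row is the pose to reach, as a shift and turn from the pose commanded when the call began, along the tool's axes at that moment; what a row does not reach only later rows make up. A row lasts 1/8 s, in which the tool goes at most 62.5 mm and 10.7 degrees, less where a joint would pass 70% of its speed; a pose out of reach is approached as far as the arm can. A call with a gripper value outside its range is refused whole. "gripper" is the finger opening in cm, from 0 to 8.54, set as the call begins (left out, the last holds). The fingers move at their own pace and stop on an object; "force" is the grip in N (left out, the last holds). Time passes only in rows, so rows that repeat a pose let the fingers close. It gives the time, the measured TCP pose, the force and the opening at its end, in the units of the state.
- robot.get_obs(): the state, without advancing time (a new reading comes with each control period).
- robot.get_image(name): name is "scene" or "side" or "wrist"; returns (picture, depth): 480x640x3 uint8, red, green, blue; 480x640 float32, mm along the optical axis (not along the pixel's ray), 0 where there is no reading.
- robot.camera_info(name): a dict with "fx", "fy", "cx", "cy" (pixels), "pose" (4x4, takes a point from camera to world coordinates); the wrist camera has in their place "mount" (4x4, takes a point from camera to tool coordinates, whose origin is the TCP and whose axes are the tool frame's). Camera axes: x right, y down, z forward; pixel columns grow to the right and rows downward; lengths in mm; the calibration is good to about 2 mm. A picture is of the moment at which its call begins: read the wrist's pose just before it. camera_info takes no time and is no camera call.
- robot.sign_off(): hands the job in, once; it reports no verdict.
The state is a dict: "clock": time; "qpos": joint angles; "joint_vel": joint speeds; "effort": joint torques, N m; "ee_pos": TCP position; "orientation": TCP orientation; "contact_force": force on the tool from outside, world axes, zero at the start; "ft_torque": the same for the moment, N m; "width": finger opening in mm.
Only numpy, scipy, OpenCV 4.12 (cv2) and the standard library are available. Lean on these libraries where they do the work, as an engineer would, in place of code of your own. Each camera call takes 0.05 s, during which the arm holds its last target.

## Working session

There is one attempt and no reset: what is moved stays moved. The work goes in short steps, Python scripts to look and compute and a tool call to move; the robot and the scene stay as the last step left them, time stands still between calls to the robot, and variables do not carry over. Pictures are saved under pics/ and viewed, and the job is handed in when it is done.

Besides the shell and the picture viewer there is one more tool, called after "Request:" by a JSON object that holds its "method" and its "body". play_rows: Moves the arm, as the interface text tells. Its arguments: {"type":"object","properties":{"series":{"type":"array"},"gripper":{"type":"number"},"force":{"type":"number"}},"required":["series"]}

```bash
mkdir -p pics
python3 - <<'E'
from station import robot
import cv2,numpy as np
print(robot.get_obs())
for n in ["scene","side"]:
    im,d=robot.get_image(n); cv2.imwrite(f"pics/{n}1.png",im[:,:,::-1]); np.save(f"pics/{n}1.npy",d); 
    i=robot.camera_info(n);print(n,i)
print(robot.camera_info("wrist"))
E
```

```text
{'clock': 0.0, 'qpos': array([-3.69129612e-02,  2.64771482e-01,  1.60538881e+00,  2.59908104e-05,
        1.27370080e+00, -3.68845692e-02]), 'joint_vel': array([ 0.00054366, -0.00026054, -0.000446  , -0.00072134,  0.00046898,
       -0.00162669]), 'effort': array([ 6.10465631e-04, -5.15121067e+01, -3.67308676e+01, -4.07824507e-05,
        1.31324201e-02,  1.46811578e-05]), 'ee_pos': array([6.74261090e+02, 2.53366538e-02, 2.29941683e+02]), 'orientation': array([-1.57306231e+00,  1.08469446e-04, -1.57083248e+00]), 'contact_force': array([ 0.54064439, -1.05951384, -0.40357486]), 'ft_torque': array([-0.02367767, -0.03446816, -0.05412902]), 'width': 85.34223209763849}
scene {'fx': 472.27857845178863, 'fy': 472.27857845178863, 'cx': 327.47093624876493, 'cy': 236.0389613617855, 'pose': array([[ 8.81379528e-01,  3.66015735e-01, -2.98668060e-01,
         8.83249364e+02],
       [ 4.72356347e-01, -6.92230734e-01,  5.45615334e-01,
        -5.36634687e+02],
       [-7.04341270e-03, -6.21971939e-01, -7.83007853e-01,
         8.97198079e+02],
       [ 0.00000000e+00,  0.00000000e+00,  0.00000000e+
[... 244 characters left out ...]
25416678e-01,  5.05994027e-01, -6.84037542e-01,
         5.77533863e+02],
       [-1.04729844e-02, -8.07735951e-01, -5.89451398e-01,
         6.28906006e+02],
       [ 0.00000000e+00,  0.00000000e+00,  0.00000000e+00,
         1.00000000e+00]])}
{'fx': 425.45381136332117, 'fy': 425.45381136332117, 'cx': 320.7531545391112, 'cy': 239.58842320098927, 'mount': array([[ 1.40382725e-04,  9.53459945e-01,  3.01519674e-01,
        -7.77474608e+01],
       [ 4.69159317e-04, -3.01519706e-01,  9.53459830e-01,
        -1.41409203e+02],
       [ 9.99999880e-01,  7.61147512e-06, -4.89652775e-04,
        -9.40186317e-01],
       [ 0.00000000e+00,  0.00000000e+00,  0.00000000e+00,
         1.00000000e+00]])}
```

View pics/scene1.png

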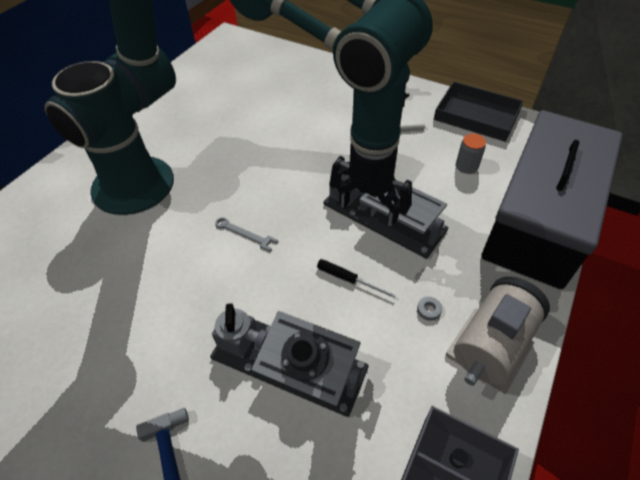

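View pics/side1.png

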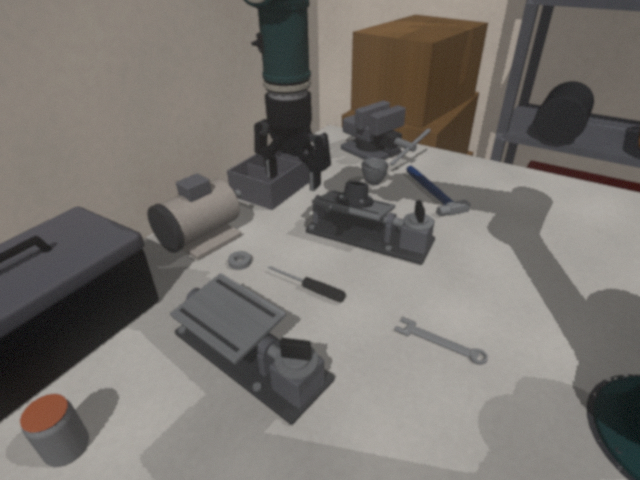

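The scene view shows the work stand with its knob at about (231,318) and the bearing at (302,350). In the side view the same knob is at about (419,212). The empty stand is near (390,205) in the scene view and (250,330) in the side view.

```bash
cat > h.py <<'E'
import numpy as np,cv2
def cloud(d,i,pose):
    v,u=np.mgrid[:d.shape[0],:d.shape[1]]
    P=np.stack([(u-i["cx"])/i["fx"]*d,(v-i["cy"])/i["fy"]*d,d],-1)
    W=P@pose[:3,:3].T+pose[:3,3]; W[d<=0]=np.nan
    return W
E
python3 - <<'E'
from station import robot
from h import *
for n,(x0,y0,x1,y1),ks in [("scene",(190,290,390,420),(205,300,258,365)),("side",(290,170,450,270),(395,195,440,262))]:
    im=cv2.imread(f"pics/{n}1.png");d=np.load(f"pics/{n}1.npy");i=robot.camera_info(n)
    W=cloud(d,i,i["pose"])
    s=800/(x1-x0); cv2.imwrite(f"pics/{n}1c.png",cv2.resize(im[y0:y1,x0:x1],None,fx=s,fy=s,interpolation=cv2.INTER_CUBIC))
    c=W[ks[1]:ks[3],ks[0]:ks[2]].reshape(-1,3)
    k=c[(c[:,2]>97)&(c[:,2]<140)]
    print(n,"knob",len(k),k.mean(0),np.percentile(k[:,2],[5,50,95]),k.min(0),k.max(0))
    t=k[k[:,2]>113]; print("top",len(t),t.mean(0),t.min(0),t.max(0), np.linalg.svd(t[:,:2]-t[:,:2].mean(0))[2][0])
    f=c[(c[:,2]>84)&(c[:,2]<94)];print("foot",len(f),(f.min(0)+f.max(0))/2,f.min(0),f.max(0))
E
```

```text
scene knob 241 [ 514.85263106 -247.09886905  116.07763561] [ 99.55302379 119.5720883  122.52477668] [ 494.88755412 -266.64738172   97.37694395] [ 529.78870607 -223.62944051  124.3494805 ]
top 177 [ 513.00507209 -245.86134096  120.08847051] [ 494.88755412 -265.78162132  113.23218903] [ 528.9099768  -223.82692832  124.3494805 ] [ 0.56409926 -0.82570699]
foot 215 [ 513.72932306 -244.19088275   88.93223319] [ 489.3198893  -267.88357025   84.06451097] [ 538.13875681 -220.49819525   93.79995541]
side knob 168 [ 507.01964828 -234.99217016  114.5339984 ] [ 99.85590285 116.88064808 123.57650552] [ 492.43067554 -261.60817007   97.51021179] [ 527.31804283 -220.68854702  125.62154361]
top 100 [ 507.63012519 -237.28643698  120.74880982] [ 492.43067554 -261.60817007  113.75712497] [ 526.32629241 -220.81419667  125.62154361] [-0.59490914  0.80379296]
foot 151 [ 509.91535693 -234.95666709   88.8327495 ] [ 478.75950317 -263.301215     84.00229027] [ 541.07121068 -206.61211919   93.66320874]
```

View pics/scene1c.png

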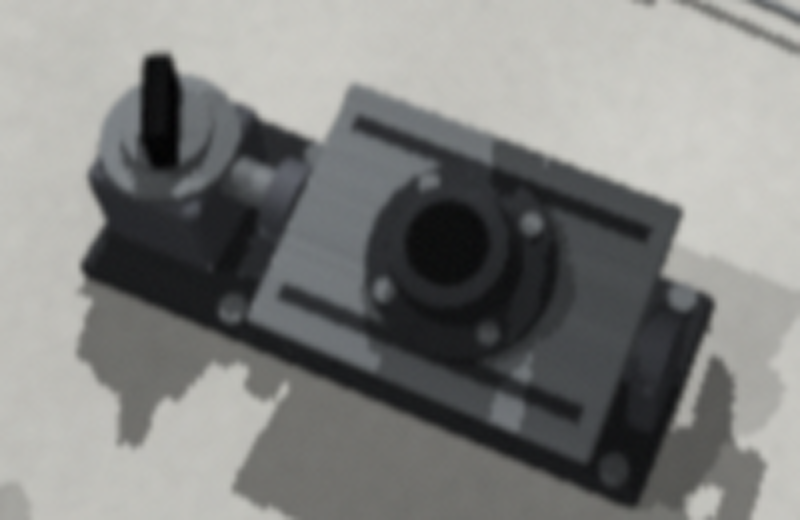

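Run:
```python
from station import robot
from h import *
for n,b,b2 in [("scene",(200,290,390,420),(320,180,460,270)),("side",(290,170,450,270),(165,265,340,420))]:
    d=np.load(f"pics/{n}1.npy");i=robot.camera_info(n)
    W=cloud(d,i,i["pose"])
    c=W[b[1]:b[3],b[0]:b[2]].reshape(-1,3)
    c=c[(abs(c[:,0]-630)<200)&(abs(c[:,1]+300)<130)]
    low=c[(c[:,2]>8)&(c[:,2]<140)]
    r=cv2.minAreaRect(low[:,:2].astype(np.float32));print(n,"all above bench",r)
    # plate plane ransac
    p=c[(c[:,2]>60)&(c[:,2]<112)]
    p=p[np.hypot(p[:,0]-512,p[:,1]+242)>60]
    rng=np.random.default_rng(0);best=None
    for _ in range(600):
        a=p[rng.choice(len(p),3,False)];m=np.cross(a[1]-a[0],a[2]-a[0]);m/=np.linalg.norm(m)+1e-9
        if abs(m[2])<.8: continue
        q=abs((p-a[0])@m)<2.5
        if best is None or q.sum()>best.sum(): best=q
    q=p[best];m=np.linalg.svd(q-q.mean(0))[2][2];m*=np.sign(m[2])
    print(" plate",len(p),len(q),"c",q.mean(0),"n",m,"tilt",np.arccos(m[2]),"tiltdir",np.degrees(np.arctan2(m[1],m[0])),cv2.minAreaRect(q[:,:2].astype(np.float32)))
```

```text
scene all above bench ((626.8270874023438, -238.88729858398438), (299.003662109375, 118.0574722290039), 4.726664066314697)
 plate 5597 3742 c [ 674.22352139 -237.66513368   83.72791198] n [ 0.0218783  -0.26469551  0.96408383] tilt 0.2688242966153865 tiltdir -85.27498012040344 ((669.2601318359375, -235.69464111328125), (177.16526794433594, 116.29569244384766), 5.207698822021484)
side all above bench ((627.8760986328125, -296.3308410644531), (303.6802978515625, 242.0120849609375), 5.288878917694092)
 plate 1451 730 c [ 657.25066977 -217.44875771   91.15610142] n [ 0.02223781 -0.25455794  0.96680181] tilt 0.25839319501323027 tiltdir -85.00739846454262 ((668.0259399414062, -234.71261596679688), (169.18643188476562, 120.15531158447266), 5.043476581573486)
```

Request:
{"method": "play_rows", "body": {"series": [[[4.9, 0.6, -3.3], -7], [[9.7, 1.2, -6.6], -14], [[14.6, 1.8, -9.8], -21], [[19.4, 2.4, -13.1], -28], [[24.3, 3.0, -16.4], -34.3]], "gripper": 5.0}}

```text
clock: 0.72
ee_pos: [509.5, -244.1, 200.7]
orientation: [-1.571, 0.0, -0.968]
contact_force: [0.7, -0.9, 0.7]
width: 49.9
```

Request:
{"method": "play_rows", "body": {"series": [[[0, 0, 0], 0], [[0, 0, 0], 0]]}}

```text
clock: 0.98
ee_pos: [510.9, -242.9, 201.0]
orientation: [-1.57, 0.001, -0.974]
contact_force: [-0.2, 0.0, 0.4]
width: 50.2
```

```bash
cat > w.py <<'E'
from station import robot
from h import *
import sys
from scipy.spatial.transform import Rotation as R
o=robot.get_obs(); im,d=robot.get_image("wrist"); i=robot.camera_info("wrist")
T=np.eye(4);T[:3,:3]=R.from_euler("xyz",o["orientation"]).as_matrix();T[:3,3]=o["ee_pos"]
W=cloud(d,i,T@i["mount"]); n=sys.argv[1]
cv2.imwrite(f"pics/{n}.png",im[:,:,::-1]);np.save(f"pics/{n}W.npy",W)
print(o["clock"],o["qpos"],o["ee_pos"],o["orientation"],o["width"],o["contact_force"]);print(T[:3,:3].round(3))
c=W.reshape(-1,3);c=c[np.hypot(c[:,0]-511,c[:,1]+243)<30]
t=c[(c[:,2]>114)&(c[:,2]<128)]
if len(t)>20: print("bartop",len(t),t.mean(0),cv2.minAreaRect(t[:,:2].astype(np.float32)))
E
python3 w.py w1
```

```text
0.975 [-4.88249912e-01  7.99102765e-02  1.87489098e+00  7.33112436e-04
  1.18717397e+00 -1.08523270e+00] [ 510.93055353 -242.914787    201.04889743] [-1.57037376e+00  6.55662410e-04 -9.74087923e-01] 50.199457316395694 [-0.23555939  0.02112399  0.42471119]
[[ 0.562 -0.     0.827]
 [-0.827  0.001  0.562]
 [-0.001 -1.     0.   ]]
bartop 1937 [ 509.01623284 -241.6949455   119.26419372] ((509.79730224609375, -242.61782836914062), (13.794332504272461, 45.569854736328125), 33.71263122558594)
```

View pics/w1.png

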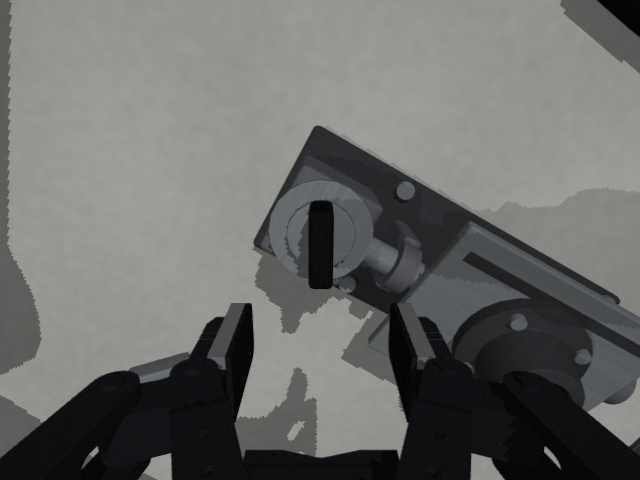

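The wrist view shows the bar between the fingers, at about (320,245). It measures 13.8 × 45.6 mm, centred at (509.8, −242.6), with its top near 120 mm. That agrees with the two fixed views, so I'm going down now.

Request:
{"method": "play_rows", "body": {"series": [[[-0.08, 3.0, -0.07], 0], [[-0.08, 6.0, -0.07], 0], [[-0.08, 8.5, -0.07], 0], [[-0.08, 10.0, -0.07], 0], [[-0.08, 10.5, -0.07], 0]]}}

```text
clock: 1.65
ee_pos: [510.2, -241.6, 95.4]
orientation: [-1.571, 0.001, -0.971]
contact_force: [-0.1, 0.1, 0.5]
width: 49.9
```

Request:
{"method": "play_rows", "body": {"series": [[[0, 0, 0], 0], [[0, 0, 0], 0], [[0, 0, 0], 0], [[0, 0, 0], 0], [[0, 0, 0], 0]], "gripper": 0.8, "force": 60}}

```text
clock: 2.28
ee_pos: [510.8, -243.2, 97.6]
orientation: [-1.57, -0.002, -0.972]
contact_force: [-0.6, 1.7, 5.1]
width: 12.3
```

Run:
```python
from station import robot
from h import *
print(robot.get_obs())
W=np.load("pics/w1W.npy");c=W.reshape(-1,3);c=c[np.isfinite(c[:,0])]
a=np.radians(5)
ex=np.array([np.cos(a),np.sin(a)]);ey=np.array([-ex[1],ex[0]])
r=c[:,:2]-[510,-242.6];x=r@ex;y=r@ey
# base hull near the knob: base top
b=c[(c[:,2]>6)&(c[:,2]<30)&(x>-60)&(x<90)&(abs(y)<75)]
print("base z",np.percentile(b[:,2],[10,50,90]))
xb=(b[:,:2]-[510,-242.6])@ex;yb=(b[:,:2]-[510,-242.6])@ey
for s in(1,-1):
    X=[];Y=[]
    for k in range(-40,80,6):
        m=(xb>k)&(xb<k+6)
        if m.sum()>5: X.append(xb[m].mean());Y.append((s*yb[m]).max()*s)
    print(s,[f"{p:.0f},{q:.1f}" for p,q in zip(X,Y)])
    if len(X)>3:print("slope deg",5+np.degrees(np.arctan(np.polyfit(X,Y,1)[0])))
```

```text
{'clock': 2.275, 'qpos': array([-4.88423117e-01,  1.78371201e-01,  1.97003289e+00,  2.21349861e-04,
        9.90970264e-01, -1.08701516e+00]), 'joint_vel': array([-1.76081066e-05, -1.33369180e-03, -1.65789457e-03,  3.88883597e-04,
        6.44120363e-04,  6.48252519e-04]), 'effort': array([ -0.42890637, -39.02380228, -29.97539699,  -0.1484894 ,
        -0.32005596,   0.04456143]), 'ee_pos': array([ 510.82352975, -243.16353556,   97.64729269]), 'orientation': array([-1.56960038, -0.00187747, -0.97232647]), 'contact_force': array([-0.58370803,  1.72613652,  5.05595139]), 'ft_torque': array([0.15573753, 0.0624654 , 0.02689956]), 'width': 12.332920780591127}
base z [11.4419633  12.73576727 15.07339851]
1 ['-35,52.5', '-32,54.4', '-25,54.2', '-19,54.4', '-13,54.4', '-7,54.4', '-1,54.5', '5,54.4', '11,54.5', '17,54.5', '23,54.5', '29,54.5', '35,54.5', '41,54.6', '47,54.5', '53,54.6', '59,54.6', '65,54.6', '71,54.6', '77,54.7']
slope deg 5.419919605659765
-1 ['-35,-52.8', '-32,-55.6', '-25,-55.2', '-19,31.9', '-13,32.0', '-7,32.1', '-1,31.9', '5,32.2', '11,32.0', '17,32.2', '23,32.1', '29,29.9', '35,27.1', '41,-55.4', '47,-55.0', '53,-54.0', '59,-54.4', '65,-54.5', '71,-54.1', '77,-55.4']
slope deg -19.04329680043084
```

Request:
{"method": "play_rows", "body": {"series": [[[0, -0.1, 0], -3], [[0, -0.1, 0], -9], [[0, -0.1, 0], -15], [[0, -0.1, 0], -21], [[0, -0.1, 0], -27]]}}

```text
clock: 2.9
ee_pos: [510.6, -243.4, 97.7]
orientation: [-1.571, -0.002, -0.498]
contact_force: [0.2, -0.6, 1.5]
width: 13.1
```

Request:
{"method": "play_rows", "body": {"series": [[[0, 0, 0], -6], [[0, 0, 0], -12], [[0, 0, 0], -18], [[0, 0, 0], -24], [[0, 0, 0], -30]]}}

```text
clock: 3.52
ee_pos: [510.5, -243.7, 97.7]
orientation: [-1.572, -0.002, 0.026]
contact_force: [0.3, -1.5, 1.0]
width: 12.8
```

Request:
{"method": "play_rows", "body": {"series": [[[0, 0, 0], -2], [[0, 0, 0], -4], [[0, 0, 0], -4], [[0, 0, 0], -4], [[0, 0, 0], -4]]}}

```text
clock: 4.15
ee_pos: [510.5, -243.7, 97.7]
orientation: [-1.573, -0.001, 0.092]
contact_force: [1.1, -5.4, -0.0]
width: 12.8
```

```bash
cat > s.py <<'E'
from station import robot
from h import *
import sys
tag=sys.argv[1]
o=robot.get_obs();print(o["clock"],o["qpos"].round(3),o["ee_pos"].round(1),o["orientation"],o["width"],o["contact_force"].round(1),o["ft_torque"].round(2), "jaw deg",np.degrees(o["orientation"][2])+90)
for n in ["scene","side"]:
    im,d=robot.get_image(n); cv2.imwrite(f"pics/{n}{tag}.png",im[:,:,::-1]); i=robot.camera_info(n)
    W=cloud(d,i,i["pose"]);c=W.reshape(-1,3);c=c[np.isfinite(c[:,0])]
    for nm,ctr,a in [("plate",(668.5,-229),np.radians(5.1))]:
        ex=np.array([np.cos(a),np.sin(a)]);ey=np.array([-ex[1],ex[0]])
        r=c[:,:2]-ctr;x=r@ex;y=r@ey
        m=(abs(x)<82)&(abs(y)<57)&(np.hypot(x,y)>52)&(c[:,2]>62)&(c[:,2]<108)
        A=np.c_[x,y,np.ones(len(x))][m];z=c[m,2]
        w=np.ones(len(z),bool)
        for _ in range(8):
            k=np.linalg.lstsq(A[w],z[w],rcond=None)[0];e=z-A@k;w=abs(e-np.median(e[w]))<max(2.5,2*np.std(e[w])*.7)
        print(n,nm,w.sum(),"slope x,y deg",np.degrees(np.arctan(k[:2])),"z",k[2])
    if n=="scene":cv2.imwrite(f"pics/{n}{tag}c.png",cv2.resize(im[290:420,190:390,::-1],None,fx=4,fy=4,interpolation=cv2.INTER_CUBIC))
E
python3 s.py 2
```

```text
4.15 [-4.890e-01  1.780e-01  1.970e+00 -1.000e-03  9.910e-01 -2.151e+00] [ 510.5 -243.7   97.7] [-1.57275900e+00 -1.07964790e-03  9.23260835e-02] 12.819924966956085 [ 1.1 -5.4 -0. ] [-0.89 -0.23  0.09] jaw deg 95.28989492080261
scene plate 2623 slope x,y deg [0.0278789  0.07726975] z 85.24728070295829
side plate 847 slope x,y deg [-0.0183222  -0.08218242] z 87.04350483828469
```

The plate now fits level to within about 0.08° in both views. I'll release the knob and lift straight up.

Request:
{"method": "play_rows", "body": {"series": [[[0, 0, 0], 0], [[0, 0, 0], 0], [[0, 0, 0], 0], [[0, 0, 0], 0]], "gripper": 5.0}}

```text
clock: 4.75
ee_pos: [509.8, -242.4, 97.1]
orientation: [-1.57, 0.0, 0.093]
contact_force: [-1.3, -0.2, 0.0]
width: 49.7
```

Request:
{"method": "play_rows", "body": {"series": [[[0, -2, 0], 0], [[0, -5, 0], 0], [[0, -9, 0], 0], [[0, -12, 0], 0], [[0, -12, 0], 0]]}}

```text
clock: 5.38
ee_pos: [511.9, -243.7, 220.8]
orientation: [-1.574, -0.006, 0.093]
contact_force: [-0.7, -0.3, -0.0]
width: 50.1
```

```bash
python3 s.py 3; python3 w.py w3
```

```text
5.375 [-0.488  0.063  1.855  0.     1.216 -2.152] [ 511.9 -243.7  220.8] [-1.57427592 -0.00551682  0.09254666] 50.14567086682009 [-0.7 -0.3 -0. ] [-0.01 -0.02  0.01] jaw deg 95.3025327576947
scene plate 2593 slope x,y deg [ 0.05118427 -0.0320554 ] z 85.155750827831
side plate 852 slope x,y deg [ 0.06818114 -0.07923198] z 87.05704029346316
5.475 [-4.88298462e-01  6.57558019e-02  1.86001349e+00  5.54499621e-05
  1.21611498e+00 -2.15163273e+00] [ 509.73701368 -242.55902686  216.88948303] [-1.57059284e+00  2.15265071e-04  9.25186975e-02] 49.8408233388625 [ 0.56727161 -0.38928466 -0.1622833 ]
[[ 0.996 -0.    -0.092]
 [ 0.092  0.     0.996]
 [-0.    -1.     0.   ]]
bartop 1716 [ 508.31654681 -243.44786152  119.23356639] ((509.43890380859375, -243.22425842285156), (45.627925872802734, 13.761237144470215), 4.804795742034912)
```

View pics/w3.png

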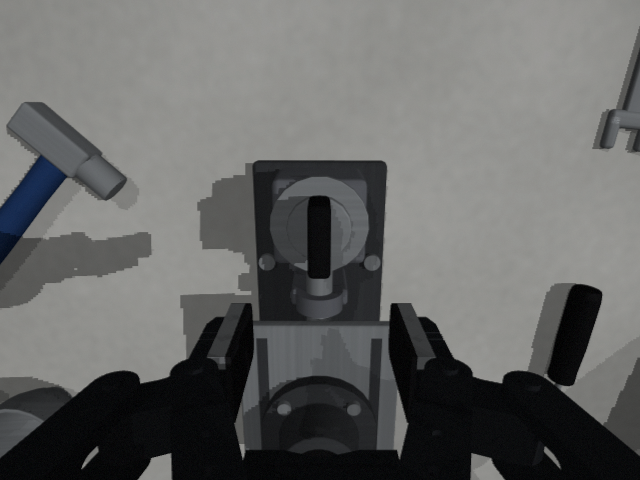

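View pics/side3.png

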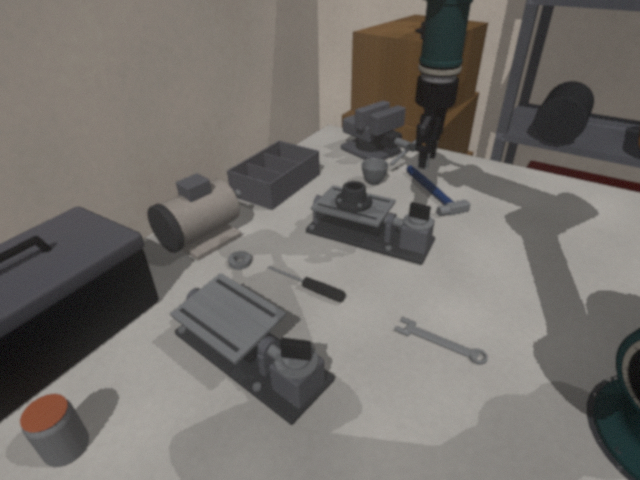

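The wrist view shows the released bar at about (319,237), lined up with the stand's long axis: 4.8° against 5.1°. The side view shows the plate level at about (352,208) and the empty stand near (250,330) looking as it did at the start. The gripper is well clear, so I'm handing in.

```bash
python3 -c "
from station import robot
print(robot.sign_off())"
```

```text
the job is handed in; nothing more can be done
None
```

The plate carrying the bearing housing now sits level. I gripped the knob's bar, turned it about 61° anticlockwise, let go and lifted the gripper clear. The job was handed in at about 5.5 s on the robot's clock.

- **Level:** after release, plane fits to the plate put its tilt at −0.03° (scene camera) and −0.08° (side camera). It leaned about 15° at the start.
- **Knob:** the bar lies at 4.8° and the stand's long axis at about 5.1°, so they agree within measurement error.
- **Contact forces:** the wrist read up to about 5 N while gripping and turning, and about zero after I backed off.
- **Empty stand:** the arm did not touch it and it looks the same as at the start. I checked that only by eye, without measuring its tilt.
- **Disagreement:** the two cameras differed by about 2 mm on the plate's height (85.2 and 87.1 mm), which fits the stated calibration error. No check failed.

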